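Set a rear shock's compression dial to four clicks out

TASK

Set the compression damping of the bicycle shock clamped in the bench vise to four clicks out: pushing the tab of its blue dial with a fingertip, never pinching or forcing the dial, first turn it clockwise (seen from above) until it comes gently to its stop, fully closed, then turn it back anticlockwise exactly four clicks and take the hand away. Leave the red rebound dial and everything else on the bench as they are.

Things in the scene. Friction and masses are not known exactly. Their poses are not given: they have to be found in the camera images.
- dial (a joint): Angle (rad) of the blue dial: 0 = closed, at a hard stop; grows anticlockwise seen from above. Click stops every 0.349: 0, 0.349 .. 1.396 (fourth out) .. 3.491 (tenth, hard stop). Starts at the 2nd to 9th. Leaving a stop takes 4 to 5 N at the tab, fading to 0 half-way; past half-way the tab jumps ahead of the finger into the next stop. Let go between two, it snaps to the nearer.
- dial_center (a point): Fixed point on the blue dial's upright axis at its underside, 164 mm above the bench; axes as the vise's. The dial, a ribbed disc 31 mm across, 16 mm high, sits on a black tower 35 mm across. Within 80 mm of the axis all else is at least 12 mm below the underside (shock body to +y, jaws to -y). Closed, the tab points 200 degrees anticlockwise from +x.
- dial_tab (a point): Middle of the outer end of the blue dial's one straight tab, 34 mm from the axis, 8 mm above the dial's underside; turns with the dial, +x pointing outward along the tab. The tab is 7 mm wide, 16 mm high (underside to top of the dial), reaches from the disc (15.5 mm) to 34 mm from the axis, and has a white line along its top.
- vise: Dark cast bench vise with orange soft jaws, bolted down, jaw tops 141 mm high, screw handle on its -x side. It grips the eye at one end of the black shock (shock body 47 mm thick, white band), which sticks out level along the vise's +y, 128 mm above the bench. Origin on the bench below the jaws; x along the screw, away from the handle.
- rebound (a joint): Angle (rad) of the small red rebound dial (19 mm across) at the far end of the shock. It starts at 0 and must stay there.
- rebound_top (a point): Centre of the top of the red rebound dial, about 159 mm above the bench and 165 mm from the blue dial. Not to be touched.
- lube_bottle: Teal plastic lubricant bottle with an orange cap, standing, 52 mm across, 150 mm tall, beside the vise. Origin at the centre of its underside, z up. Bystander.
- grease_tub: White round grease tub with a red lid, 76 mm across, 60 mm tall. Origin at the centre of its underside. Bystander.
- tape_roll: Roll of cream-coloured tape lying flat, 100 mm across, 24 mm high, partly under the overhanging shock. Origin at the centre of its underside. Bystander.
- spacer: Small aluminium mounting spacer standing on the flat anvil of the vise, 22 mm across, 22 mm tall. Origin at the centre of its underside. Bystander.
- chainring: Dark steel chainring lying flat, 152 mm across the teeth, 6 mm thick. Origin at the centre of its underside. Bystander.
- hex_key: T-handle hex key lying flat, blue 108 mm cross handle (18 mm thick), steel blade along its +x, about 150 mm long. Origin on the bench under it, 50 mm from the handle along the blade. Bystander.
- wrench: Steel spanner, 170 mm long, lying flat along its x axis. Origin on the bench under its middle. Bystander.

How it is judged:
By the outcome, as a careful person would: the job done as asked, in the order asked, and still so for the second after the job is handed in, with the robot touching nothing.
It also fails if it takes over 72 s, if anything falls off the work surface, if the arm or the gripper's body presses on something with over 40 N, if the wrist force passes 120 N, or if a joint passes its speed limit or range.

ROBOT

A 6-joint arm with a two-finger parallel gripper is mounted at the origin on the work surface. World frame = base frame: x ahead of the robot, y to its left, z up, the work surface at z = 0. Lengths are in m, angles in degrees, forces in N, time in s.
With the tool pointing down it reaches from about 0.4 to 0.825 m from the base axis. Payload 7 kg.
Tool frame: the origin (TCP) lies between the finger pads; the fingertips stand 22 mm ahead of it and the grasp point (between the pads) lies 3 mm ahead of it; z points along the fingers, y is the direction in which the jaws open and shut (so a half turn about z gives the same grasp; the last joint's range is limited). The gripper opens to 88 mm and grips with 3 to 60 N. Pads are 19 mm wide; open, the fingers measure 130 mm over their backs; the gripper's body (78 mm by 193 mm) begins 47 mm behind the grasp point.
Start: joints at [92.195, 20.546, 0.682, 0, -70.136, -16.507], TCP at [0.167, 0.654, 0.249] pointing down, gripper open.
Joint ranges: [-176.03, 176.03], [-82.01, 121.73], [-58.28, 71.71], [-173.87, 95.51], [-174.79, -0.11], [-173.66, 173.66]. Speed limits (degrees/s): [136.94, 136.94, 172.46, 180, 180, 180].

INTERFACE

Orientations are given as [roll, pitch, yaw] about the fixed x, y, z axes, in that order (R = Rz(yaw) Ry(pitch) Rx(roll)).
In Python, from plant import telemetry, cams, r gives the robot as it stands.
- The arm moves only by the tool carry_out, never from a script. Its argument "commands" is one flat list of numbers, 5 for each row, row after row: the shift along the world's x, y, z as a fraction of full scale, then the turn about the world's z as a fraction of full scale, then the gripper's target within -1 to 1 (shut at 1, half-way at 0, fully open at -1). In form: [x, y, z, turn, claw, x, y, z, turn, claw, ...]. A call has 1 to 8 rows; each row shifts and turns the commanded pose from where the row before left it; what a row does not reach is not made up. Full scale, the value 1, is 0.04 m for a shift and 4 degrees for a turn. A row lasts 1/10 s, in which the tool goes at most 50 mm and 8.59 degrees, less where a joint would pass 70% of its speed; a pose out of reach is approached as far as the arm can. A call with a number of a shift or a turn outside -1 to 1 is refused whole. A call with a gripper value outside its range is refused whole. The fingers move at their own pace and stop on an object; "grip_force" is the grip in N (left out, the last holds). Time passes only in rows, so rows that do not move let the fingers close. It gives the time, the measured TCP pose, the force and the opening at its end, in the units of the state.
- telemetry.get_state(): the state, without advancing time (a new reading comes with each control period).
- cams.capture(name): name is "scene" or "top"; returns a dict with "frame" (384x512x3 uint8, red, green, blue), "camera_matrix" (3x3 intrinsics, pixels), "camera_from_world" (4x4, takes a point from world to camera coordinates). Camera axes: x right, y down, z forward; pixel columns grow to the right and rows downward; lengths in m; the calibration is good to about 2 mm. A picture is of the moment at which its call begins. There is no depth.
- r.close_job(): hands the job in, once; it reports no verdict.
The state is a dict: "time_s": time; "joints": joint angles; "qd": joint speeds; "joint_torque": joint torques, N m; "tcp_pos": TCP position; "eef_rot": TCP orientation; "contact_force": force on the tool from outside, world axes, zero at the start; "moment": the same for the moment, N m; "gripper_width": finger opening in m.
Only numpy, scipy, OpenCV 4.12 (cv2) and the standard library are available. Lean on these libraries where they do the work, as an engineer would, in place of code of your own. Each camera call takes 0.05 s, during which the arm holds its last target. There are 200 camera calls.

## Working session

There is one attempt and no reset: what is moved stays moved. The work goes in short steps, Python scripts to look and compute and a tool call to move; the robot and the scene stay as the last step left them, time stands still between calls to the robot, and variables do not carry over. Pictures are saved under pics/ and viewed, about 8 in all and at most 12, crops included, and the job is handed in when it is done.

Besides the shell and the picture viewer there is one more tool, called after ">>>" as name(argument=value, ...) on one line, values as JSON. carry_out: Moves the arm, as the interface text tells. Shift numbers are shares of 0.04 m and turn numbers shares of 4 degrees, none past 1 either way. Its arguments: {"type":"object","properties":{"commands":{"type":"array"},"grip_force":{"type":"number"}},"required":["commands"]}

```bash
mkdir -p pics
cat > h.py <<'E'
import numpy as np, cv2
from plant import telemetry, cams, r
def cap(n,tag):
    d=cams.capture(n); np.savez(f'pics/{tag}.npz',**d); cv2.imwrite(f'pics/{tag}.png',d['frame'][:,:,::-1]); return d
def load(tag): return np.load(f'pics/{tag}.npz')
def ray(d,u,v,z):
    K=d['camera_matrix'];T=d['camera_from_world'];R=T[:3,:3];c=-R.T@T[:3,3]
    q=R.T@np.linalg.solve(K,[u,v,1.]); return c+q*(z-c[2])/q[2]
def proj(d,p):
    T=d['camera_from_world'];q=d['camera_matrix']@(T[:3,:3]@np.array(p)+T[:3,3]);return q[:2]/q[2]
def crop(tag,x0,y0,w,h,s):
    im=cv2.imread(f'pics/{tag}.png')[y0:y0+h,x0:x0+w]; cv2.imwrite(f'pics/{tag}_c.png',cv2.resize(im,None,fx=s,fy=s,interpolation=cv2.INTER_CUBIC))
E
python3 - <<'E'
from h import *
a=cap('top','t0');b=cap('scene','s0')
print({k:np.round(v,3) for k,v in telemetry.get_state().items()})
cv2.imwrite('pics/both.png',np.hstack([cv2.resize(cv2.imread('pics/t0.png'),(400,300)),cv2.resize(cv2.imread('pics/s0.png'),(400,300))]))
E
```

```text
{'time_s': np.float64(0.1), 'joints': array([ 9.2194e+01,  2.0588e+01,  6.3800e-01, -1.9000e-02, -7.0135e+01,
       -1.6508e+01]), 'qd': array([ 0.023, -0.091,  0.141, -0.004,  0.15 ,  0.091]), 'joint_torque': array([-1.0000e-03, -5.8416e+01,  2.9375e+01,  7.0160e+00,  1.0000e-02,
       -0.0000e+00]), 'tcp_pos': array([0.167, 0.654, 0.248]), 'eef_rot': array([ 1.79913e+02, -7.00000e-03, -1.43200e+01]), 'contact_force': array([0.209, 0.491, 0.409]), 'moment': array([ 0.017, -0.005, -0.023]), 'gripper_width': np.float64(0.088)}
```

View pics/both.png

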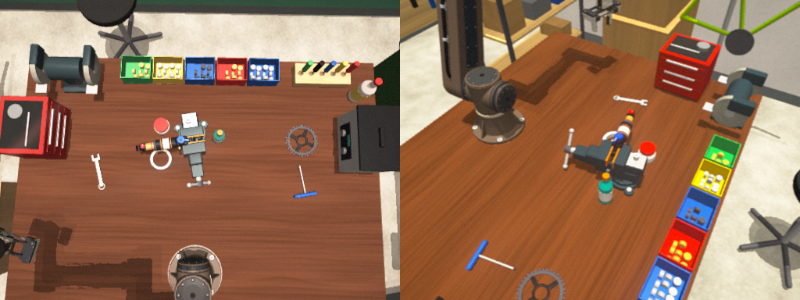

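The left half is the top view, with the vise near (190,145) and the shock pointing left. The right half is the scene view, with the vise near (620,150). I'll enlarge both around the dial.

Run:
```python
from h import *
crop('t0',165,135,130,110,4.6)
crop('s0',210,130,130,110,4.6)
d=load('t0');print(proj(d,[0.167,.654,.249]),ray(d,232,178,.18))
```

```text
[ 27.26036564 306.31762079] [0.57573739 0.06817234 0.18      ]
```

View pics/t0_c.png

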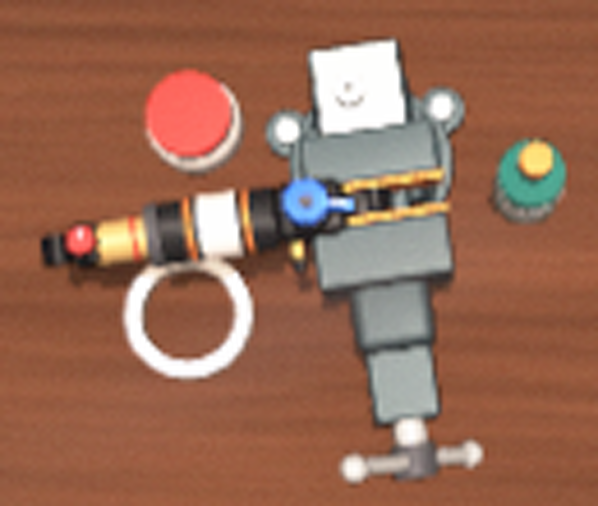

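View pics/s0_c.png

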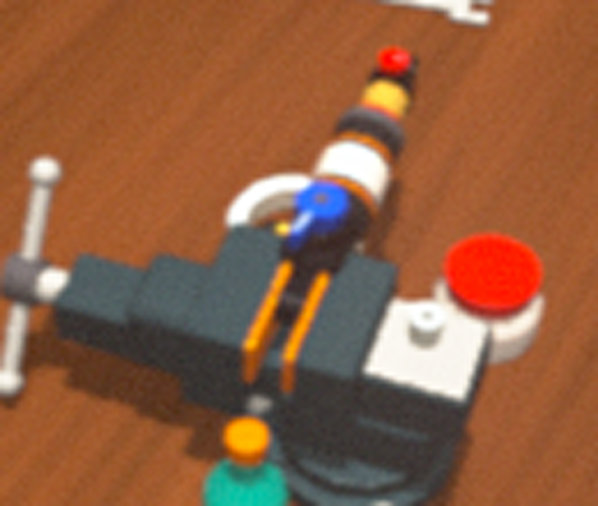

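Run:
```python
from h import *
d=load('t0');s=load('s0')
f=lambda d,o,u,v,z: ray(d,o[0]+(u+.5)/4.6-.5,o[1]+(v+.5)/4.6-.5,z)
O=(165,135);S=(210,130)
c=f(d,O,305,201,.18);t=f(d,O,353,206,.18);rd=f(d,O,80,240,.159)
print(c,t,rd,np.linalg.norm((rd-c)[:2]),np.linalg.norm((t-c)[:2]))
c2=f(s,S,321,200,.18);t2=f(s,S,290,238,.18);r2=f(s,S,394,58,.159)
print(c2,t2,r2)
for C,T,R in((c,t,rd),(c2,t2,r2)):
    vy=np.degrees(np.arctan2(*(R-C)[1::-1])); ta=np.degrees(np.arctan2(*(T-C)[1::-1]));print('vise yaw',vy-90,'tab world',ta,'dial deg',(ta-vy+90-200)%360)
# colour-based dial
for dd in(d,s):
    hsv=cv2.cvtColor(dd['frame'],cv2.COLOR_RGB2HSV);p=proj(dd,c)
    m=cv2.inRange(hsv,(100,130,90),(125,255,255));yy,xx=np.nonzero(m);k=np.hypot(xx-p[0],yy-p[1])<14
    print(xx[k].min(),xx[k].max(),yy[k].min(),yy[k].max(),p)
```

```text
[0.57465278 0.07166719 0.18      ] [0.57190253 0.03769101 0.18      ] [0.54584073 0.23369988 0.159     ] 0.1645743768687383 0.034087315912214755
[0.57818492 0.06979941 0.18      ] [0.57688692 0.03161516 0.18      ] [0.54948685 0.23335087 0.159     ]
vise yaw 10.082733610036698 tab world -94.62779158699492 dial deg 55.28947480296836
vise yaw 9.952271190688151 tab world -91.9469130671958 dial deg 58.10081574211608
226 241 174 183 [230.91304348 178.30434783]
273 285 170 182 [278.61736793 172.23505604]
```

Vise yaw is about 10°, so the closed tab points at 210° in the world frame. The tab is now near -90°, which is the 3rd click. The target is -70°. Next I'll shut the gripper and move to the anticlockwise side of the tab.

>>> carry_out(commands=[0.3, -0.4, 0.1, 0.3, 1, 0.6, -0.85, 0, 0.5, 1, 0.6, -0.85, 0, 0.5, 1, 0.6, -0.85, 0, 0.5, 1, 0.6, -0.85, 0, 0.5, 1, 0.6, -0.85, 0, 0.5, 1, 0.6, -0.85, 0, 0.5, 1, 0.6, -0.85, 0, 0.5, 1], grip_force=10)

```text
time_s: 0.9
tcp_pos: [0.3474, 0.3983, 0.2524]
eef_rot: [180.0, 0.0, 1.0]
contact_force: [0.4, -0.1, 0.5]
gripper_width: 0.0289
```

>>> carry_out(commands=[0.6, -0.85, 0, 0.5, 1, 0.6, -0.85, 0, 0.5, 1, 0.6, -0.85, 0, 0.5, 1, 0.6, -0.85, 0, 0.5, 1, 0.6, -0.85, 0, 0.5, 1, 0.6, -0.85, 0, 0.5, 1, 0.6, -0.85, 0, 0.5, 1, 0.6, -0.85, 0, 0.5, 1])

```text
time_s: 1.7
tcp_pos: [0.5394, 0.1264, 0.2524]
eef_rot: [-180.0, 0.0, 17.0]
contact_force: [-0.1, 0.1, -0.6]
gripper_width: 0.0002
```

>>> carry_out(commands=[0.53, -0.7, 0, 0.6, 1, 0.53, -0.7, 0, 0.6, 1, 0.53, -0.7, 0, 0.55, 1, 0, 0, 0, 0, 1])

```text
time_s: 2.1
tcp_pos: [0.6039, 0.041, 0.2514]
eef_rot: [180.0, 0.1, 23.8]
contact_force: [-0.5, -1.3, 0.3]
gripper_width: 0.0008
```

Run:
```python
from h import *
a=cap('top','t1');b=cap('scene','s1')
crop('t1',195,150,80,60,5);crop('s1',235,120,80,60,5)
cv2.imwrite('pics/b1.png',np.hstack([cv2.imread('pics/t1_c.png'),cv2.imread('pics/s1_c.png')]))
s=telemetry.get_state();print(s['tcp_pos'],s['eef_rot'],s['joints'])
```

```text
[0.60236207 0.04318004 0.25168508] [-1.79982695e+02  8.98870350e-02  2.37585002e+01] [ 2.26083058e+01  1.38495606e+01 -8.34584450e+00 -1.67267592e-02
 -6.78948121e+01  9.11564875e+01]
```

View pics/b1.png

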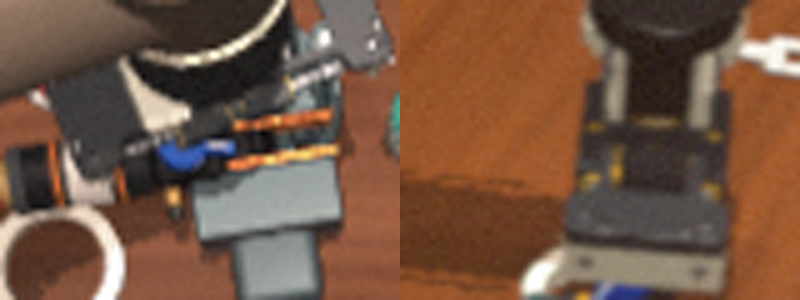

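The dial's tab is visible at (225,147) in the left crop and still points at about -90°. The gripper stands above and beside it. I'll go down on the far side of the tab.

>>> carry_out(commands=[0, 0, -0.4, 0, 1, 0, 0, -0.4, 0, 1, 0, 0, -0.25, 0, 1, 0, 0, -0.15, 0, 1, 0, 0, -0.15, 0, 1, 0, 0, -0.1, 0, 1, 0, 0, -0.1, 0, 1, 0, 0, 0, 0, 1])

```text
time_s: 3.0
tcp_pos: [0.6023, 0.044, 0.1902]
eef_rot: [-180.0, 0.0, 23.9]
contact_force: [-0.1, -0.2, 0.2]
gripper_width: 0.0004
```

```bash
cat > plan.py <<'E'
import sys; from h import *
def pose(phi,t,r=.038,c=(.576,.071)):
    a=np.radians(phi);return np.array([c[0]+r*np.cos(a)-t*np.sin(a),c[1]+r*np.sin(a)+t*np.cos(a)])
def rows(phis,t):
    P=[pose(p,t) for p in phis]
    for i in range(len(P)-1):
        d=(P[i+1]-P[i])/.04;print(phis[i+1],np.round(d,3),round((phis[i+1]-phis[i])/4,2),P[i+1].round(4),phis[i+1]+90)
E
python3 - <<'E'
from plan import *
s=telemetry.get_state();print(s['tcp_pos'],s['eef_rot'],s['contact_force'])
rows(list(range(-66,-152,-2)),.013)
E
```

```text
[0.60231593 0.0440062  0.19021944] [-1.79994448e+02  2.68956127e-02  2.38857304e+01] [-0.10498254 -0.17865469  0.2464049 ]
-68 [-0.026 -0.023] -0.5 [0.6023 0.0406] 22
-70 [-0.027 -0.022] -0.5 [0.6012 0.0397] 20
-72 [-0.028 -0.022] -0.5 [0.6001 0.0389] 18
-74 [-0.028 -0.021] -0.5 [0.599  0.0381] 16
-76 [-0.029 -0.02 ] -0.5 [0.5978 0.0373] 14
-78 [-0.03  -0.019] -0.5 [0.5966 0.0365] 12
-80 [-0.03  -0.017] -0.5 [0.5954 0.0358] 10
-82 [-0.031 -0.016] -0.5 [0.5942 0.0352] 8
-84 [-0.032 -0.015] -0.5 [0.5929 0.0346] 6
-86 [-0.032 -0.014] -0.5 [0.5916 0.034 ] 4
-88 [-0.033 -0.013] -0.5 [0.5903 0.0335] 2
-90 [-0.033 -0.012] -0.5 [0.589 0.033] 0
-92 [-0.033 -0.011] -0.5 [0.5877 0.0326] -2
-94 [-0.034 -0.01 ] -0.5 [0.5863 0.0322] -4
-96 [-0.034 -0.008] -0.5 [0.585  0.0318] -6
-98 [-0.034 -0.007] -0.5 [0.5836 0.0316] -8
-100 [-0.035 -0.006] -0.5 [0.5822 0.0313] -10
-102 [-0.035 -0.005] -0.5 [0.5808 0.0311] -12
-104 [-0.035 -0.004] -0.5 [0.5794 0.031 ] -14
-106 [-0.035 -0.002] -0.5 [0.578  0.0309] -16
-108 [-0.035 -0.001] -0.5 [0.5766 0.0308] -18
-110 [-0.035  0.   ] -0.5 [0.5752 0.0308] -20
-112
[... 215 characters left out ...]
.0316] -30
-122 [-0.034  0.007] -0.5 [0.5669 0.0319] -32
-124 [-0.034  0.009] -0.5 [0.5655 0.0322] -34
-126 [-0.034  0.01 ] -0.5 [0.5642 0.0326] -36
-128 [-0.033  0.011] -0.5 [0.5628 0.0331] -38
-130 [-0.033  0.012] -0.5 [0.5615 0.0335] -40
-132 [-0.032  0.013] -0.5 [0.5602 0.0341] -42
-134 [-0.032  0.014] -0.5 [0.559  0.0346] -44
-136 [-0.031  0.015] -0.5 [0.5577 0.0353] -46
-138 [-0.031  0.017] -0.5 [0.5565 0.0359] -48
-140 [-0.03   0.018] -0.5 [0.5552 0.0366] -50
-142 [-0.03   0.019] -0.5 [0.5541 0.0374] -52
-144 [-0.029  0.02 ] -0.5 [0.5529 0.0381] -54
-146 [-0.028  0.021] -0.5 [0.5518 0.039 ] -56
-148 [-0.028  0.022] -0.5 [0.5507 0.0398] -58
-150 [-0.027  0.023] -0.5 [0.5496 0.0407] -60
```

>>> carry_out(commands=[0.027, -0.065, 0, 0, 1, -0.026, -0.023, 0, -0.5, 1, -0.027, -0.022, 0, -0.5, 1, -0.028, -0.022, 0, -0.5, 1, -0.028, -0.021, 0, -0.5, 1, -0.029, -0.02, 0, -0.5, 1, -0.03, -0.019, 0, -0.5, 1, 0, 0, 0, 0, 1])

```text
time_s: 3.8
tcp_pos: [0.597, 0.0361, 0.191]
eef_rot: [180.0, -0.0, 11.8]
contact_force: [-0.2, -0.4, -0.2]
gripper_width: 0.0005
```

>>> carry_out(commands=[-0.03, -0.017, 0, -0.5, 1, -0.031, -0.016, 0, -0.5, 1, -0.032, -0.015, 0, -0.5, 1, 0, 0, 0, 0, 1])

```text
time_s: 4.2
tcp_pos: [0.5934, 0.0344, 0.1909]
eef_rot: [-180.0, -0.0, 5.9]
contact_force: [-0.3, -0.7, 0.1]
gripper_width: 0.0004
```

>>> carry_out(commands=[-0.032, -0.014, 0, -0.5, 1, -0.033, -0.013, 0, -0.5, 1, 0, 0, 0, 0, 1])

```text
time_s: 4.5
tcp_pos: [0.5915, 0.0335, 0.191]
eef_rot: [-180.0, -0.1, 1.9]
contact_force: [4.1, 0.1, -1.4]
gripper_width: 0.0005
```

Contact came at φ ≈ -88° with 4 N, which agrees with the 3rd click. I'll keep pushing clockwise.

>>> carry_out(commands=[-0.033, -0.012, 0, -0.5, 1, -0.033, -0.011, 0, -0.5, 1, 0, 0, 0, 0, 1])

```text
time_s: 4.8
tcp_pos: [0.5877, 0.0324, 0.1906]
eef_rot: [180.0, 0.0, -2.0]
contact_force: [-0.7, 0.3, -0.8]
gripper_width: 0.0004
```

>>> carry_out(commands=[-0.034, -0.01, 0, -0.5, 1, -0.034, -0.008, 0, -0.5, 1, -0.034, -0.007, 0, -0.5, 1, 0, 0, 0, 0, 1])

```text
time_s: 5.2
tcp_pos: [0.5834, 0.0313, 0.1905]
eef_rot: [180.0, 0.0, -8.0]
contact_force: [-0.5, -0.7, -0.4]
gripper_width: 0.0004
```

>>> carry_out(commands=[-0.035, -0.006, 0, -0.5, 1, -0.035, -0.005, 0, -0.5, 1, 0, 0, 0, 0, 1])

```text
time_s: 5.5
tcp_pos: [0.5813, 0.031, 0.1907]
eef_rot: [-180.0, -0.0, -12.0]
contact_force: [2.8, -0.8, -0.4]
gripper_width: 0.0003
```

>>> carry_out(commands=[-0.035, -0.004, 0, -0.5, 1, -0.035, -0.002, 0, -0.5, 1, -0.035, -0.001, 0, -0.5, 1, 0, 0, 0, 0, 1])

```text
time_s: 5.9
tcp_pos: [0.5784, 0.0306, 0.1909]
eef_rot: [-179.9, -0.2, -18.0]
contact_force: [6.8, -2.3, -4.9]
gripper_width: 0.0001
```

>>> carry_out(commands=[-0.035, 0, 0, -0.5, 1, -0.035, 0.001, 0, -0.5, 1, 0, 0, 0, 0, 1])

```text
time_s: 6.2
tcp_pos: [0.5737, 0.0307, 0.1905]
eef_rot: [180.0, 0.0, -22.0]
contact_force: [-0.5, -0.4, -0.4]
gripper_width: 0.0007
```

Two jumps so far. I'll keep going in smaller steps.

>>> carry_out(commands=[-0.035, 0.003, 0, -0.5, 1, -0.035, 0.004, 0, -0.5, 1, -0.035, 0.005, 0, -0.5, 1, 0, 0, 0, 0, 1])

```text
time_s: 6.6
tcp_pos: [0.5694, 0.0312, 0.1905]
eef_rot: [180.0, 0.0, -28.0]
contact_force: [0.8, -0.3, 0.3]
gripper_width: 0.0007
```

>>> carry_out(commands=[-0.035, 0.006, 0, -0.5, 1, 0, 0, 0, 0, 1])

```text
time_s: 6.8
tcp_pos: [0.5684, 0.0314, 0.1906]
eef_rot: [180.0, -0.0, -30.0]
contact_force: [0.7, -0.5, -0.1]
gripper_width: 0.0002
```

>>> carry_out(commands=[-0.034, 0.007, 0, -0.5, 1, 0, 0, 0, 0, 1])

```text
time_s: 7.0
tcp_pos: [0.5674, 0.0316, 0.1906]
eef_rot: [-180.0, -0.0, -32.0]
contact_force: [3.2, -1.6, -2.5]
gripper_width: 0.0006
```

Run:
```python
from h import *
a=cap('top','t2');b=cap('scene','s2')
crop('t2',195,150,80,60,5);crop('s2',235,140,80,60,5)
cv2.imwrite('pics/b2.png',np.hstack([cv2.imread('pics/t2_c.png'),cv2.imread('pics/s2_c.png')]))
```

```text
(no output)
```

View pics/b2.png

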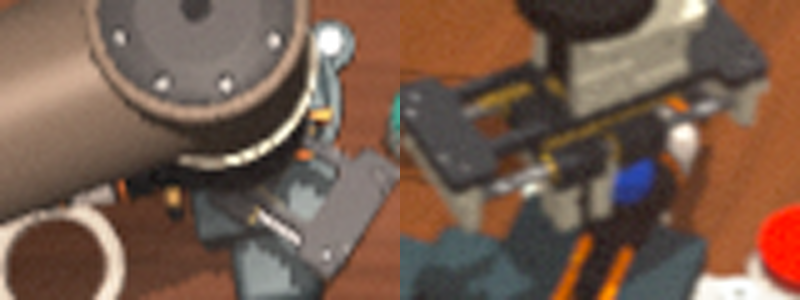

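In the right crop the dial is at (632,180) with the tab hidden behind the fingers at (590,180). That fits one click remaining. I'll carry on gently.

>>> carry_out(commands=[-0.034, 0.009, 0, -0.5, 1, 0, 0, 0, 0, 1])

```text
time_s: 7.3
tcp_pos: [0.5658, 0.0321, 0.1906]
eef_rot: [-180.0, -0.0, -34.1]
contact_force: [1.8, -1.2, -0.3]
gripper_width: 0.0007
```

>>> carry_out(commands=[-0.034, 0.01, 0, -0.5, 1, 0, 0, 0, 0, 1])

```text
time_s: 7.5
tcp_pos: [0.5643, 0.0327, 0.1906]
eef_rot: [-180.0, 0.0, -36.0]
contact_force: [0.2, 0.8, 0.3]
gripper_width: 0.0004
```

>>> carry_out(commands=[-0.033, 0.011, 0, -0.5, 1, 0, 0, 0, 0, 1])

```text
time_s: 7.7
tcp_pos: [0.563, 0.0331, 0.1906]
eef_rot: [-180.0, 0.0, -38.0]
contact_force: [1.5, -0.4, -1.1]
gripper_width: 0.0004
```

>>> carry_out(commands=[-0.033, 0.012, 0, -0.5, 1, 0, 0, 0, 0, 1])

```text
time_s: 7.9
tcp_pos: [0.5613, 0.0335, 0.1905]
eef_rot: [180.0, 0.0, -40.0]
contact_force: [-1.0, -0.5, -0.4]
gripper_width: 0.0004
```

>>> carry_out(commands=[-0.032, 0.013, 0, -0.5, 1, 0, 0, 0, 0, 1])

```text
time_s: 8.1
tcp_pos: [0.5599, 0.034, 0.1904]
eef_rot: [180.0, 0.0, -42.0]
contact_force: [-0.4, -0.7, 1.2]
gripper_width: 0.0003
```

>>> carry_out(commands=[-0.032, 0.014, 0, -0.5, 1, 0, 0, 0, 0, 1])

```text
time_s: 8.3
tcp_pos: [0.5588, 0.0346, 0.1905]
eef_rot: [180.0, 0.0, -44.0]
contact_force: [-0.1, 0.0, -1.1]
gripper_width: 0.0005
```

>>> carry_out(commands=[-0.031, 0.015, 0, -0.5, 1, 0, 0, 0, 0, 1])

```text
time_s: 8.5
tcp_pos: [0.5577, 0.0351, 0.1905]
eef_rot: [180.0, 0.0, -46.0]
contact_force: [0.8, -0.4, 0.6]
gripper_width: 0.0003
```

>>> carry_out(commands=[-0.031, 0.017, 0, -0.5, 1, 0, 0, 0, 0, 1])

```text
time_s: 8.7
tcp_pos: [0.5565, 0.0358, 0.1905]
eef_rot: [180.0, 0.0, -48.0]
contact_force: [-0.5, 0.5, 0.7]
gripper_width: 0.0006
```

>>> carry_out(commands=[-0.03, 0.018, 0, -0.5, 1, 0, 0, 0, 0, 1])

```text
time_s: 8.9
tcp_pos: [0.5555, 0.0365, 0.1906]
eef_rot: [-180.0, -0.0, -50.0]
contact_force: [0.9, -0.9, 0.2]
gripper_width: 0.0006
```

>>> carry_out(commands=[-0.03, 0.019, 0, -0.5, 1, 0, 0, 0, 0, 1])

```text
time_s: 9.1
tcp_pos: [0.5546, 0.037, 0.1907]
eef_rot: [-180.0, -0.0, -52.0]
contact_force: [2.4, -2.6, -1.8]
gripper_width: 0.0003
```

Contact is 3.5 N at φ = -142°, which is where I'd expect the stop. I'll back off, rise, and look.

>>> carry_out(commands=[0.06, -0.04, 0, 0.5, 1, 0.06, -0.04, 0, 0.5, 1, 0.06, -0.08, 0.2, 0.5, 1, 0, -0.3, 0.4, 0, 1, 0, -0.7, 0.5, 0, 1, 0, -1, 0.5, 0, 1, 0, -1, 0.2, 0, 1, 0, 0, 0, 0, 1])

```text
time_s: 9.9
tcp_pos: [0.5617, -0.0925, 0.2641]
eef_rot: [-179.9, -0.1, -46.1]
contact_force: [-0.8, 0.8, 0.2]
gripper_width: 0.0008
```

Run:
```python
from h import *
a=cap('top','t3');b=cap('scene','s3')
crop('t3',195,150,80,60,5);crop('s3',240,140,80,60,5)
cv2.imwrite('pics/b3.png',np.hstack([cv2.imread('pics/t3_c.png'),cv2.imread('pics/s3_c.png')]))
print(telemetry.get_state()['tcp_pos'])
```

```text
[ 0.56121444 -0.08987505  0.26255645]
```

View pics/b3.png

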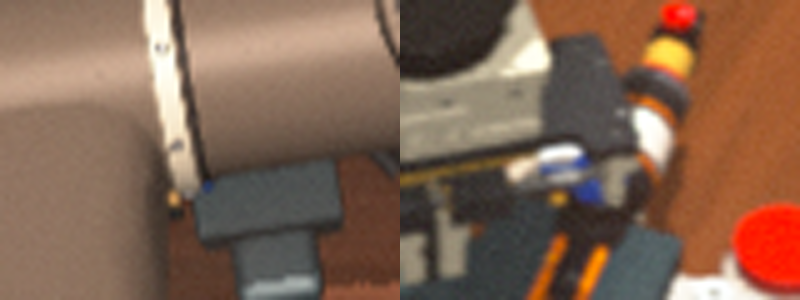

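A blue speck at (207,187) in the left crop maps to r ≈ 33 mm and about -149°. That is the tab end at the closed position of -150°, so the stop is confirmed. Next I'll cross over to the other side of the tab at height.

>>> carry_out(commands=[-0.06, 0.3, 0, -0.95, 1, -0.06, 0.5, 0, -1, 1, -0.06, 0.5, 0, -1, 1, -0.06, 0.5, 0, -1, 1, -0.06, 0.5, 0, -1, 1, -0.06, 0.5, 0, -1, 1, -0.06, 0.5, 0, -1, 1, -0.06, 0.5, 0, -1, 1])

```text
time_s: 10.8
tcp_pos: [0.5416, 0.0649, 0.262]
eef_rot: [179.9, 0.0, -77.9]
contact_force: [0.6, -0.5, 0.1]
gripper_width: 0.0008
```

>>> carry_out(commands=[-0.06, 0.3, 0, -1, 1, -0.06, 0.17, 0, -0.8, 1, 0, 0, 0, 0, 1, 0, 0, 0, 0, 1])

```text
time_s: 11.2
tcp_pos: [0.5371, 0.0824, 0.2622]
eef_rot: [180.0, -0.0, -84.9]
contact_force: [-0.2, -1.1, 0.4]
gripper_width: 0.0004
```

Run:
```python
from plan import *
s=telemetry.get_state();print(s['tcp_pos'],s['eef_rot'],s['joints'].round(0) if hasattr(s['joints'],'round') else s['joints'])
rows(list(range(-176,-68,2)),-.013)
```

```text
[0.53711123 0.08237686 0.26221691] [ 1.79962982e+02 -6.74545544e-03 -8.48901766e+01] [ 29.   8. -15.  -0. -68. -24.]
-174 [-0.008 -0.034] 0.5 [0.5368 0.08  ] -84
-172 [-0.007 -0.034] 0.5 [0.5366 0.0786] -82
-170 [-0.006 -0.035] 0.5 [0.5363 0.0772] -80
-168 [-0.005 -0.035] 0.5 [0.5361 0.0758] -78
-166 [-0.004 -0.035] 0.5 [0.536  0.0744] -76
-164 [-0.002 -0.035] 0.5 [0.5359 0.073 ] -74
-162 [-0.001 -0.035] 0.5 [0.5358 0.0716] -72
-160 [ 0.    -0.035] 0.5 [0.5358 0.0702] -70
-158 [ 0.001 -0.035] 0.5 [0.5359 0.0688] -68
-156 [ 0.003 -0.035] 0.5 [0.536  0.0674] -66
-154 [ 0.004 -0.035] 0.5 [0.5361 0.066 ] -64
-152 [ 0.005 -0.035] 0.5 [0.5363 0.0646] -62
-150 [ 0.006 -0.035] 0.5 [0.5366 0.0633] -60
-148 [ 0.007 -0.034] 0.5 [0.5369 0.0619] -58
-146 [ 0.009 -0.034] 0.5 [0.5372 0.0605] -56
-144 [ 0.01  -0.034] 0.5 [0.5376 0.0592] -54
-142 [ 0.011 -0.033] 0.5 [0.5381 0.0578] -52
-140 [ 0.012 -0.033] 0.5 [0.5385 0.0565] -50
-138 [ 0.013 -0.032] 0.5 [0.5391 0.0552] -48
-136 [ 0.014 -0.032] 0.5 [0.5396 0.054 ] -46
-134 [ 0.015 -0.031] 0.5 [0.5403 0.0527] -44
-132 [ 0.017 -0.031] 0.5 [0.5409 0.051
[... 662 characters left out ...]
[0.5554 0.0365] -12
-100 [ 0.03  -0.017] 0.5 [0.5566 0.0358] -10
-98 [ 0.031 -0.016] 0.5 [0.5578 0.0352] -8
-96 [ 0.032 -0.015] 0.5 [0.5591 0.0346] -6
-94 [ 0.032 -0.014] 0.5 [0.5604 0.034 ] -4
-92 [ 0.033 -0.013] 0.5 [0.5617 0.0335] -2
-90 [ 0.033 -0.012] 0.5 [0.563 0.033] 0
-88 [ 0.033 -0.011] 0.5 [0.5643 0.0326] 2
-86 [ 0.034 -0.01 ] 0.5 [0.5657 0.0322] 4
-84 [ 0.034 -0.008] 0.5 [0.567  0.0318] 6
-82 [ 0.034 -0.007] 0.5 [0.5684 0.0316] 8
-80 [ 0.035 -0.006] 0.5 [0.5698 0.0313] 10
-78 [ 0.035 -0.005] 0.5 [0.5712 0.0311] 12
-76 [ 0.035 -0.004] 0.5 [0.5726 0.031 ] 14
-74 [ 0.035 -0.002] 0.5 [0.574  0.0309] 16
-72 [ 0.035 -0.001] 0.5 [0.5754 0.0308] 18
-70 [0.035 0.   ] 0.5 [0.5768 0.0308] 20
```

>>> carry_out(commands=[0, 0, -0.4, 0, 1, 0, 0, -0.5, 0, 1, 0, 0, -0.4, 0, 1, 0, 0, -0.2, 0, 1, 0, 0, -0.15, 0, 1, 0, 0, -0.14, 0, 1, 0, 0, 0, 0, 1, 0, 0, 0, 0, 1])

```text
time_s: 12.0
tcp_pos: [0.5377, 0.0817, 0.1914]
eef_rot: [-180.0, 0.0, -85.1]
contact_force: [0.4, 0.6, 0.5]
gripper_width: 0.0004
```

>>> carry_out(commands=[0, -0.05, 0, 0.25, 1, -0.007, -0.034, 0, 0.5, 1, -0.006, -0.035, 0, 0.5, 1, -0.005, -0.035, 0, 0.5, 1, 0, 0, 0, 0, 1])

```text
time_s: 12.5
tcp_pos: [0.5368, 0.0754, 0.1914]
eef_rot: [-180.0, 0.0, -78.0]
contact_force: [0.6, -0.6, 0.5]
gripper_width: 0.0004
```

>>> carry_out(commands=[-0.004, -0.035, 0, 0.5, 1, -0.002, -0.035, 0, 0.5, 1, 0, 0, 0, 0, 1])

```text
time_s: 12.8
tcp_pos: [0.5366, 0.0726, 0.1912]
eef_rot: [-180.0, 0.0, -74.1]
contact_force: [-0.9, -0.1, 0.5]
gripper_width: 0.0004
```

>>> carry_out(commands=[-0.001, -0.035, 0, 0.5, 1, 0, 0, 0, 0, 1])

```text
time_s: 13.0
tcp_pos: [0.5365, 0.0713, 0.1911]
eef_rot: [-180.0, 0.0, -72.2]
contact_force: [-0.8, 0.1, -0.9]
gripper_width: 0.0009
```

>>> carry_out(commands=[0, -0.035, 0, 0.5, 1, 0, 0, 0, 0, 1])

```text
time_s: 13.2
tcp_pos: [0.5365, 0.0699, 0.1911]
eef_rot: [-180.0, -0.0, -70.2]
contact_force: [0.3, -0.0, 0.8]
gripper_width: 0.0007
```

Now I'll make single 2° steps, watching the force.

>>> carry_out(commands=[0.001, -0.035, 0, 0.5, 1, 0, 0, 0, 0, 1])

```text
time_s: 13.4
tcp_pos: [0.5365, 0.0685, 0.191]
eef_rot: [-180.0, -0.0, -68.2]
contact_force: [0.9, -0.4, -0.0]
gripper_width: 0.0002
```

>>> carry_out(commands=[0.003, -0.035, 0, 0.5, 1, 0, 0, 0, 0, 1])

```text
time_s: 13.6
tcp_pos: [0.5366, 0.0671, 0.191]
eef_rot: [-180.0, -0.0, -66.2]
contact_force: [0.6, 0.3, 0.0]
gripper_width: 0.0002
```

>>> carry_out(commands=[0.004, -0.035, 0, 0.5, 1, 0, 0, 0, 0, 1])

```text
time_s: 13.8
tcp_pos: [0.5368, 0.0657, 0.191]
eef_rot: [180.0, -0.0, -64.2]
contact_force: [-0.2, -0.7, -0.0]
gripper_width: 0.0004
```

>>> carry_out(commands=[0.005, -0.035, 0, 0.5, 1, 0, 0, 0, 0, 1])

```text
time_s: 14.0
tcp_pos: [0.537, 0.0643, 0.191]
eef_rot: [180.0, -0.0, -62.2]
contact_force: [-0.0, 0.3, -0.2]
gripper_width: 0.0005
```

>>> carry_out(commands=[0.006, -0.035, 0, 0.5, 1, 0, 0, 0, 0, 1])

```text
time_s: 14.2
tcp_pos: [0.5372, 0.0629, 0.191]
eef_rot: [-180.0, 0.0, -60.2]
contact_force: [-0.6, 0.1, -0.4]
gripper_width: 0.0003
```

>>> carry_out(commands=[0.007, -0.034, 0, 0.5, 1, 0, 0, 0, 0, 1])

```text
time_s: 14.4
tcp_pos: [0.5374, 0.0618, 0.191]
eef_rot: [-180.0, 0.0, -58.2]
contact_force: [-1.2, 1.9, 0.9]
gripper_width: 0.0006
```

>>> carry_out(commands=[0.009, -0.034, 0, 0.5, 1, 0, 0, 0, 0, 1])

```text
time_s: 14.6
tcp_pos: [0.5375, 0.0607, 0.191]
eef_rot: [-180.0, 0.0, -56.2]
contact_force: [-3.3, 3.4, 1.4]
gripper_width: 0.0004
```

Contact came at φ ≈ -149°. I'll continue and count the jumps.

>>> carry_out(commands=[0.01, -0.034, 0, 0.5, 1, 0, 0, 0, 0, 1])

```text
time_s: 14.8
tcp_pos: [0.5381, 0.0588, 0.191]
eef_rot: [180.0, -0.0, -54.2]
contact_force: [-1.7, 1.2, 0.2]
gripper_width: 0.0002
```

>>> carry_out(commands=[0.011, -0.033, 0, 0.5, 1, 0, 0, 0, 0, 1])

```text
time_s: 15.0
tcp_pos: [0.5388, 0.0574, 0.191]
eef_rot: [180.0, -0.0, -52.2]
contact_force: [0.3, 1.4, -0.1]
gripper_width: 0.0006
```

>>> carry_out(commands=[0.012, -0.033, 0, 0.5, 1, 0, 0, 0, 0, 1])

```text
time_s: 15.2
tcp_pos: [0.5394, 0.0561, 0.191]
eef_rot: [-180.0, -0.0, -50.2]
contact_force: [0.5, -0.3, 0.2]
gripper_width: 0.0001
```

>>> carry_out(commands=[0.013, -0.032, 0, 0.5, 1, 0, 0, 0, 0, 1])

```text
time_s: 15.4
tcp_pos: [0.5398, 0.0548, 0.1909]
eef_rot: [180.0, -0.0, -48.2]
contact_force: [-0.7, 0.5, -0.7]
gripper_width: 0.0004
```

>>> carry_out(commands=[0.014, -0.032, 0, 0.5, 1, 0, 0, 0, 0, 1])

```text
time_s: 15.6
tcp_pos: [0.5404, 0.0536, 0.191]
eef_rot: [-180.0, -0.0, -46.2]
contact_force: [-0.1, 0.0, 0.1]
gripper_width: 0.0005
```

>>> carry_out(commands=[0.015, -0.031, 0, 0.5, 1, 0, 0, 0, 0, 1])

```text
time_s: 15.8
tcp_pos: [0.5409, 0.0523, 0.191]
eef_rot: [-180.0, -0.0, -44.2]
contact_force: [-0.6, -0.1, -0.3]
gripper_width: 0.0001
```

>>> carry_out(commands=[0.017, -0.031, 0, 0.5, 1, 0, 0, 0, 0, 1])

```text
time_s: 16.0
tcp_pos: [0.5416, 0.0511, 0.1909]
eef_rot: [180.0, -0.0, -42.2]
contact_force: [-0.2, 0.3, -0.4]
gripper_width: 0.0008
```

>>> carry_out(commands=[0.018, -0.03, 0, 0.5, 1, 0, 0, 0, 0, 1])

```text
time_s: 16.2
tcp_pos: [0.5423, 0.0499, 0.191]
eef_rot: [180.0, -0.0, -40.2]
contact_force: [-0.1, -0.6, 0.3]
gripper_width: 0.0003
```

>>> carry_out(commands=[0.019, -0.03, 0, 0.5, 1, 0, 0, 0, 0, 1])

```text
time_s: 16.4
tcp_pos: [0.5428, 0.0489, 0.191]
eef_rot: [180.0, 0.0, -38.2]
contact_force: [-0.7, 1.8, 0.6]
gripper_width: 0.0007
```

>>> carry_out(commands=[0.02, -0.029, 0, 0.5, 1, 0, 0, 0, 0, 1])

```text
time_s: 16.6
tcp_pos: [0.5433, 0.0478, 0.1909]
eef_rot: [180.0, 0.0, -36.2]
contact_force: [-3.1, 1.6, 2.3]
gripper_width: 0.0004
```

Click 1 is done, and contact with the tab came again at φ ≈ -129°.

>>> carry_out(commands=[0.021, -0.028, 0, 0.5, 1, 0, 0, 0, 0, 1])

```text
time_s: 16.8
tcp_pos: [0.5444, 0.0464, 0.1909]
eef_rot: [180.0, 0.0, -34.2]
contact_force: [-1.6, 0.8, -0.0]
gripper_width: 0.0005
```

>>> carry_out(commands=[0.022, -0.028, 0, 0.5, 1, 0, 0, 0, 0, 1])

```text
time_s: 17.0
tcp_pos: [0.5455, 0.0452, 0.1909]
eef_rot: [180.0, -0.0, -32.2]
contact_force: [-1.0, 0.2, 0.6]
gripper_width: 0.0004
```

>>> carry_out(commands=[0.023, -0.027, 0, 0.5, 1, 0, 0, 0, 0, 1])

```text
time_s: 17.2
tcp_pos: [0.5467, 0.0442, 0.191]
eef_rot: [-180.0, -0.0, -30.2]
contact_force: [-0.4, 0.0, -0.1]
gripper_width: 0.0006
```

>>> carry_out(commands=[0.024, -0.026, 0, 0.5, 1, 0, 0, 0, 0, 1])

```text
time_s: 17.4
tcp_pos: [0.5477, 0.0432, 0.191]
eef_rot: [-180.0, -0.0, -28.2]
contact_force: [0.3, -0.8, -0.2]
gripper_width: 0.0
```

>>> carry_out(commands=[0.024, -0.025, 0, 0.5, 1, 0, 0, 0, 0, 1])

```text
time_s: 17.6
tcp_pos: [0.5485, 0.0422, 0.191]
eef_rot: [-180.0, -0.0, -26.2]
contact_force: [0.2, -0.3, 0.4]
gripper_width: 0.0004
```

>>> carry_out(commands=[0.025, -0.024, 0, 0.5, 1, 0, 0, 0, 0, 1])

```text
time_s: 17.8
tcp_pos: [0.5495, 0.0413, 0.191]
eef_rot: [-180.0, -0.0, -24.2]
contact_force: [-0.6, 0.6, 0.2]
gripper_width: -0.0001
```

>>> carry_out(commands=[0.026, -0.023, 0, 0.5, 1, 0, 0, 0, 0, 1])

```text
time_s: 18.0
tcp_pos: [0.5505, 0.0403, 0.191]
eef_rot: [-180.0, -0.0, -22.2]
contact_force: [0.8, 0.7, -0.1]
gripper_width: 0.0003
```

>>> carry_out(commands=[0.027, -0.022, 0, 0.5, 1, 0, 0, 0, 0, 1])

```text
time_s: 18.2
tcp_pos: [0.5515, 0.0395, 0.191]
eef_rot: [-180.0, -0.0, -20.2]
contact_force: [0.3, 0.5, -0.7]
gripper_width: 0.0005
```

>>> carry_out(commands=[0.028, -0.022, 0, 0.5, 1, 0, 0, 0, 0, 1])

```text
time_s: 18.4
tcp_pos: [0.5524, 0.0386, 0.1909]
eef_rot: [180.0, 0.0, -18.2]
contact_force: [-1.0, 0.6, 1.3]
gripper_width: 0.0004
```

Click 2 is done, and contact is starting again at φ ≈ -109°.

>>> carry_out(commands=[0.028, -0.021, 0, 0.5, 1, 0, 0, 0, 0, 1])

```text
time_s: 18.6
tcp_pos: [0.5531, 0.0379, 0.1909]
eef_rot: [180.0, 0.1, -16.2]
contact_force: [-4.2, 1.6, 3.2]
gripper_width: 0.0006
```

>>> carry_out(commands=[0.029, -0.02, 0, 0.5, 1, 0, 0, 0, 0, 1])

```text
time_s: 18.8
tcp_pos: [0.5546, 0.0369, 0.1909]
eef_rot: [180.0, 0.0, -14.2]
contact_force: [-2.7, 0.3, 2.5]
gripper_width: 0.0008
```

>>> carry_out(commands=[0.03, -0.019, 0, 0.5, 1, 0, 0, 0, 0, 1])

```text
time_s: 19.0
tcp_pos: [0.5562, 0.0361, 0.1909]
eef_rot: [180.0, -0.0, -12.2]
contact_force: [-1.5, 0.5, 0.2]
gripper_width: 0.0006
```

>>> carry_out(commands=[0.03, -0.017, 0, 0.5, 1, 0, 0, 0, 0, 1])

```text
time_s: 19.2
tcp_pos: [0.5576, 0.0355, 0.191]
eef_rot: [-180.0, -0.0, -10.2]
contact_force: [0.2, -0.2, -0.7]
gripper_width: 0.0004
```

>>> carry_out(commands=[0.031, -0.016, 0, 0.5, 1, 0, 0, 0, 0, 1])

```text
time_s: 19.4
tcp_pos: [0.5589, 0.0349, 0.191]
eef_rot: [-180.0, -0.0, -8.2]
contact_force: [-0.2, 0.3, -0.6]
gripper_width: 0.0005
```

>>> carry_out(commands=[0.032, -0.015, 0, 0.5, 1, 0, 0, 0, 0, 1])

```text
time_s: 19.6
tcp_pos: [0.56, 0.0343, 0.191]
eef_rot: [-180.0, -0.0, -6.2]
contact_force: [0.2, 0.7, 0.5]
gripper_width: 0.0004
```

>>> carry_out(commands=[0.032, -0.014, 0, 0.5, 1, 0, 0, 0, 0, 1])

```text
time_s: 19.8
tcp_pos: [0.5612, 0.0337, 0.191]
eef_rot: [180.0, -0.0, -4.2]
contact_force: [0.7, -0.5, 0.3]
gripper_width: 0.0009
```

>>> carry_out(commands=[0.033, -0.013, 0, 0.5, 1, 0, 0, 0, 0, 1])

```text
time_s: 20.0
tcp_pos: [0.5625, 0.0332, 0.191]
eef_rot: [-180.0, -0.0, -2.2]
contact_force: [0.0, -0.0, -1.0]
gripper_width: 0.0009
```

>>> carry_out(commands=[0.033, -0.012, 0, 0.5, 1, 0, 0, 0, 0, 1])

```text
time_s: 20.2
tcp_pos: [0.5636, 0.0327, 0.1909]
eef_rot: [180.0, 0.0, -0.2]
contact_force: [-0.2, 0.5, -0.0]
gripper_width: 0.0007
```

Click 3 is done. Next is the fourth and last click, and I'll stop as soon as it releases.

>>> carry_out(commands=[0.033, -0.011, 0, 0.5, 1, 0, 0, 0, 0, 1])

```text
time_s: 20.4
tcp_pos: [0.5646, 0.0322, 0.1909]
eef_rot: [180.0, 0.1, 1.8]
contact_force: [-2.6, 0.5, 1.1]
gripper_width: 0.0007
```

>>> carry_out(commands=[0.034, -0.01, 0, 0.5, 1, 0, 0, 0, 0, 1])

```text
time_s: 20.6
tcp_pos: [0.5661, 0.0318, 0.1909]
eef_rot: [180.0, 0.0, 3.8]
contact_force: [-2.2, -0.5, 0.2]
gripper_width: 0.0003
```

>>> carry_out(commands=[0.034, -0.008, 0, 0.5, 1, 0, 0, 0, 0, 1])

```text
time_s: 20.8
tcp_pos: [0.5678, 0.0315, 0.1909]
eef_rot: [180.0, -0.0, 5.8]
contact_force: [-0.2, 0.0, -1.0]
gripper_width: 0.0005
```

>>> carry_out(commands=[0.034, -0.007, 0, 0.5, 1, 0, 0, 0, 0, 1])

```text
time_s: 21.0
tcp_pos: [0.569, 0.0311, 0.1909]
eef_rot: [180.0, 0.0, 7.8]
contact_force: [-1.3, -1.1, 0.3]
gripper_width: 0.0007
```

>>> carry_out(commands=[0.035, -0.006, 0, 0.5, 1, 0, 0, 0, 0, 1])

```text
time_s: 21.2
tcp_pos: [0.5709, 0.0311, 0.191]
eef_rot: [-180.0, -0.1, 9.8]
contact_force: [-0.3, -0.6, -0.6]
gripper_width: 0.0004
```

>>> carry_out(commands=[0.017, -0.003, 0, 0.25, 1, 0, 0, 0, 0, 1])

```text
time_s: 21.4
tcp_pos: [0.5715, 0.031, 0.191]
eef_rot: [-180.0, -0.0, 10.9]
contact_force: [-0.4, 0.6, -0.2]
gripper_width: 0.0004
```

The tab is free, so the fourth click has released. I'll withdraw and move well aside so the cameras can see.

>>> carry_out(commands=[-0.1, -0.03, 0, 0, 1, -0.1, -0.05, 0, 0, 1, -0.05, -0.1, 0.3, 0, 1, 0, -0.2, 0.5, 0, 1, 0, 0, 0.6, 0, 1, -0.2, 0, 0.5, 0, 1, -0.5, 0.5, 0.3, 0, 1, -0.5, 0.8, 0, 0, 1])

```text
time_s: 22.2
tcp_pos: [0.5136, 0.0671, 0.282]
eef_rot: [-180.0, -0.2, 10.7]
contact_force: [0.9, 1.1, -0.2]
gripper_width: 0.0004
```

>>> carry_out(commands=[-0.5, 0.9, 0, 0, 1, -0.5, 0.9, 0, 0, 1, -0.5, 0.9, 0, 0, 1, -0.5, 0.9, 0, 0, 1, -0.4, 0.9, 0, 0, 1, -0.4, 0.9, 0, 0, 1, -0.3, 0.9, 0, 0, 1, -0.3, 0.9, 0, 0, 1])

```text
time_s: 23.0
tcp_pos: [0.3764, 0.3569, 0.2804]
eef_rot: [-179.9, -0.1, 10.9]
contact_force: [0.5, 0.8, 0.3]
gripper_width: 0.0004
```

>>> carry_out(commands=[-0.3, 0.9, 0, 0, 1, -0.2, 0.9, 0, 0, 1, -0.2, 0.9, 0, 0, 1, 0, 0.8, 0, 0, 1, 0, 0.4, 0, 0, 1, 0, 0, 0, 0, 1, 0, 0, 0, 0, 1])

```text
time_s: 23.7
tcp_pos: [0.3493, 0.5111, 0.2791]
eef_rot: [180.0, 0.0, 10.9]
contact_force: [0.5, -0.7, 0.4]
gripper_width: 0.0007
```

Run:
```python
from h import *
a=cap('top','t4');b=cap('scene','s4')
crop('t4',165,135,130,98,6.1)
crop('t4',200,155,60,50,8);x=cv2.imread('pics/t4_c.png');crop('s4',250,145,50,50,8);y=cv2.imread('pics/s4_c.png')
cv2.imwrite('pics/b4.png',np.hstack([cv2.resize(x,(400,333)),cv2.resize(y[:333],(400,333))]))
for n in'st':
    d=cv2.absdiff(cv2.imread(f'pics/{n}0.png'),cv2.imread(f'pics/{n}4.png')).max(2)
    p=load(n+'0'); 
    print(n,[(nm,int(d[int(q[1])-5:int(q[1])+6,int(q[0])-5:int(q[0])+6].max())) for nm,q in [('dial',proj(p,[.576,.069,.18])),('red',proj(p,[.547,.2335,.159]))]])
print(telemetry.get_state()['tcp_pos'])
```

```text
s [('dial', 135), ('red', 22)]
t [('dial', 145), ('red', 8)]
[0.3494612  0.51068247 0.27954052]
```

View pics/b4.png

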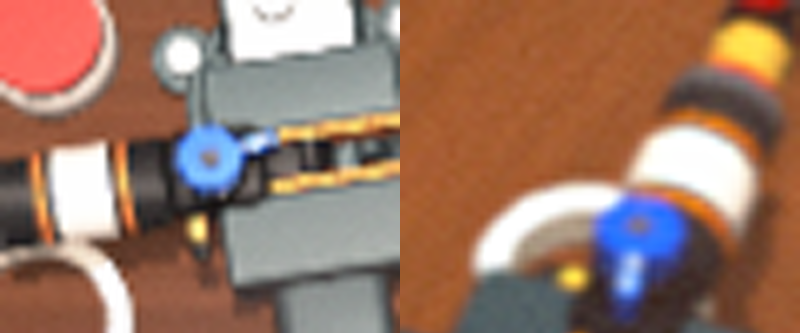

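The blue dial's centre is at (208,157) and its tab end at (273,138), so the tab points at about -74° raw. The first picture read -94.6° raw for click 3, so it has moved 21° further, to click 4 at -70°. The red dial's pixels are unchanged, so I'll hand the job in.

```bash
python3 -c "
from h import *
print(r.close_job())"
```

```text
the job is handed in; nothing more can be done
None
```

The blue compression dial was closed first and is now set four clicks out. The job is handed in at about 24 s on the robot's clock, and no verdict was reported.

- **Closing:** I pushed the tab clockwise with the shut fingertips, from the 3rd click. I stopped at a light touch of about 4 N on the closed stop. Forces on the way reached about 9 N. A picture, mostly blocked by the arm, showed the tab end at about -149°; closed should be -150°.
- **Opening:** I pushed the tab back anticlockwise in 2° steps. The contact force rose and released four times, and the fingertips were free of the tab when I withdrew.
- **Final picture:** the tab reads about -74° raw, against about -95° raw at the 3rd click at the start. That is one click further on than the start, so click 4, at -70°. Both readings are about 4° low, which fits the dial centre I used being about 2–3 mm off.
- **Rest of the bench:** the red rebound dial looked the same before and after in both cameras. I saw no unexpected contact, but I did not check the other objects one by one.

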